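# Seal the sample canister: find the thread backwards, then screw the lid home

## Task

Seal the white sample canister with its grey screw lid: set the lid level on the mouth with its grip bar in line with the two ribs on the canister, where it rests on top of the thread, then turn it backwards (anticlockwise from above), pressing only lightly, until you feel it drop into the thread. From there screw it down clockwise until it is fully home and snug; never turn it forwards before it has dropped in, do not press or tighten hard, and let go of it at the end. Leave the bottle, the tube rack and the tip box alone.

Things in the scene. Friction and masses are not known exactly. Their poses are not given: they have to be found in the camera images.
- lid_bar (a point): Centre of the grip bar across the top of the grey screw lid (bar 50 mm long, 12 thick, 24 high). It lies 36 mm above the skirt's lower edge, 12 above the cap's flat top, 12 below the bar's top. x runs along the bar, z up. The lid is the same after a half turn. Above the mouth it is at about 29 mm with the lid resting on the thread, 21 just dropped in, 16 fully home
- lid_bar_end (a point): Middle of one end face of the grip bar, 25 mm along x from the bar's centre; it moves with the lid
- lid: Grey plastic screw lid, about 140 g: round cap 64 mm across, 24 high, open below, lying skirt-down on the bench at the start. Origin on its axis at the skirt's lower edge; x along the bar. Inside (56 mm bore), under the bar's two ends, are two lugs 8 mm wide, 3 high, undersides 5 mm above the skirt's edge
- mouth (a point): Centre of the canister's open mouth, level with its rim, 100 mm above the bench; x points to one rib, z up. Screwed clockwise from the drop, the lid stays level for some 20 degrees, then sinks 0.7 mm per 10, touches the rim after 85 to 105 in all and binds about 18 later (need not be reached). It stays put when let go, may be regripped. Lid on neck: at most 60 N, press with 5 to 10 N
- canister: White canister, 72 mm across, clamped on a 120 mm square base, immovable; upright ribs at its +x and -x sides; origin on the bench under the mouth. Thread 52 mm across (2 mm play in the lid), two equal starts half a turn apart, place not given: from bar along the ribs the lid is turned back 25 to 100 degrees until it drops 8 mm, with 10 degrees of free turn there, then a stop
- reagent_bottle_center (a point): Bystander: closed amber bottle, 64 mm across, 120 mm high, standing on the bench; this point is half-way up
- tube_rack: Bystander: white rack 70 x 160 mm with capped tubes, 86 mm high; origin under its centre
- tip_box: Bystander: blue tip box with clear cover, 88 x 123 mm, 75 mm high; origin under its centre
Mind the look-alikes: they are no part of the job. Of the things like the lid, leave any that is purple or turquoise; of the rest the larger one is meant.

How it is judged:
On the way, in this order (a step that is already met when the one before it is completed fails the run):
1. the lid rests level on top of the thread, its bar within 20 degrees of the line of the ribs (horizontal distance between lid_bar and mouth below 0.005 m and z of lid_bar in the frame of mouth between 0.0268 and 0.0305 m and angle between lid_bar's own z axis and vertical below 0.06 rad and angle between the x axis of lid_bar and the x axis of mouth, either way round below 0.35 rad), for 0.1 s.
2. turned backwards, the lid has dropped into the thread (bar centre 19.5 to 22.5 mm above the mouth) (horizontal distance between lid_bar and mouth below 0.005 m and z of lid_bar in the frame of mouth between 0.0195 and 0.0225 m and angle between lid_bar's own z axis and vertical below 0.06 rad and ((x of lid_bar_end in the frame of mouth above -0.008 m and y of lid_bar_end in the frame of mouth above 0.007 m) or (x of lid_bar_end in the frame of mouth below 0.008 m and y of lid_bar_end in the frame of mouth below -0.007 m))), for 0.05 s.
At the end, for the whole second after the job is handed in: The lid is screwed fully home on the canister: bar centre no more than 16.8 mm above the mouth (0.8 mm from touching the rim), centred within 4 mm, level within 0.04 rad, at rest and let go (horizontal distance between lid_bar and mouth below 0.004 m and z of lid_bar in the frame of mouth between 0.014 and 0.0168 m and angle between lid_bar's own z axis and vertical below 0.04 rad and linear speed of lid below 0.01 m/s and contact force between the fingers and lid below 0.1 N).
It fails at once if the lid is turned forwards (clockwise, more than 40 degrees past the ribs) while it still lies on top of the thread (horizontal distance between lid_bar and mouth below 0.006 m and z of lid_bar in the frame of mouth between 0.0268 and 0.0305 m and ((x of lid_bar_end in the frame of mouth above 0.0065 m and y of lid_bar_end in the frame of mouth below -0.0161 m) or (x of lid_bar_end in the frame of mouth below -0.0065 m and y of lid_bar_end in the frame of mouth above 0.0161 m))).
It fails at once if the lid is pressed or tightened so hard that the canister takes more than 60 N from it (contact force between lid and canister above 60 N).
It fails at once if the amber bottle is moved more than 15 mm (distance of reagent_bottle_center from where it was at the start of the episode above 0.015 m).
It fails at once if the tube rack is moved more than 15 mm (distance of tube_rack from where it was at the start of the episode above 0.015 m).
It fails at once if the tip box is moved more than 15 mm (distance of tip_box from where it was at the start of the episode above 0.015 m).
It also fails if it takes over 58 s, if anything falls off the work surface, if the arm or the gripper's body presses on something with over 40 N, if the wrist force passes 120 N, or if a joint passes its speed limit or range.

## Robot

A 6-joint arm with a two-finger parallel gripper is mounted at the origin on the work surface. World frame = base frame: x ahead of the robot, y to its left, z up, the work surface at z = 0. Lengths are in m, angles in rad, forces in N, time in s.
With the tool pointing down it reaches from about 0.3 to 0.875 m from the base axis. Payload 6.4 kg.
Tool frame: the origin (TCP) lies between the finger pads; the fingertips stand 19 mm ahead of it and the grasp point (between the pads) is the TCP; z points along the fingers, y is the direction in which the jaws open and shut (so a half turn about z gives the same grasp; the last joint's range is limited). The gripper opens to 85 mm and grips with 20 to 120 N. Pads are 22 mm wide; open, the fingers measure 114 mm over their backs; the gripper's body (76 mm by 85 mm) begins 54 mm behind the grasp point. The pads swing forward as they close: fully open they stand 13 mm farther back than shut.
Start: joints at [1.003, 0.181, 1.607, -0, 1.354, -0.206], TCP at [0.204, 0.538, 0.25] pointing down, gripper open.
Joint ranges: [-2.99, 2.99], [-0.89, 2.07], [0.3, 2.58], [-1.14, 4.28], [0, 2.63], [-3.12, 3.12]. Speed limits (rad/s): [2.57, 2.57, 3.01, 3.14, 3.14, 3.14].

## Interface

Orientations are given as a unit quaternion [w, x, y, z].
In Python, from bench import * gives the robot as it stands.
- The arm moves only by the tool apply_moves, never from a script. Its argument "moves" is a list that holds one entry, the list of rows, each a list of 7 numbers: the shift along the tool's x, y, z in cm, then the turn, a rotation vector about the tool's x, y, z in rad, then the opening, from 0 (shut) to 1 (fully open). A call has 1 to 8 rows; each row is the pose to reach, as a shift and turn from the pose commanded when the call began, along the tool's axes at that moment; what a row does not reach only later rows make up. A row lasts 1/10 s, in which the tool goes at most 50 mm and 8.59 degrees, less where a joint would pass 70% of its speed; a pose out of reach is approached as far as the arm can. A call with a gripper value outside its range is refused whole. The fingers move at their own pace and stop on an object; the grip force is fixed at half the most. Time passes only in rows, so rows that repeat a pose let the fingers close. It gives the time, the measured TCP pose, the force and the opening at its end, in the units of the state.
- get_obs(): the state, without advancing time (a new reading comes with each control period).
- camera(name): name is "scene" or "top"; returns the picture (384x512x3 uint8, red, green, blue); there is no depth.
- get_calibration(name): a dict with "vertical_fov" (degrees; the focal length in pixels is half the picture's height over the tangent of half this angle, whatever the lens; pixels are square), "cx", "cy" (the principal point, pixels), "R" (3x3) and "t" (3): a world point X has camera coordinates R X + t. Camera axes: x right, y down, z forward; pixel columns grow to the right and rows downward; lengths in m; the calibration is good to about 2 mm. A picture is of the moment at which its call begins. get_calibration takes no time and is no camera call.
- hand_in(): hands the job in, once; it reports no verdict.
The state is a dict: "time_s": time; "q": joint angles; "dq": joint speeds; "joint_efforts": joint torques, N m; "eef_pos": TCP position; "eef_rot": TCP orientation; "wrist_force": force on the tool from outside, world axes, zero at the start; "torque": the same for the moment, N m; "opening": opening from 0.0 (shut) to 1.0 (fully open).
Only numpy, scipy, OpenCV 4.12 (cv2) and the standard library are available. Lean on these libraries where they do the work, as an engineer would, in place of code of your own. Each camera call takes 0.05 s, during which the arm holds its last target. There are 200 camera calls.

## Working session

There is one attempt and no reset: what is moved stays moved. The work goes in short steps, Python scripts to look and compute and a tool call to move; the robot and the scene stay as the last step left them, time stands still between calls to the robot, and variables do not carry over. Pictures are saved under pics/ and viewed, about 8 in all and at most 12, crops included, and the job is handed in when it is done.

Besides the shell and the picture viewer there is one more tool, called after ">>>" as name(argument=value, ...), one argument or row to a line, values as JSON. apply_moves: Moves the arm, as the interface text tells. Its arguments: {"type":"object","properties":{"moves":{"type":"array","items":{"type":"array","items":{"type":"array","items":{"type":"number"}}}}},"required":["moves"]}

```bash
mkdir -p pics
python3 - <<'E'
from bench import *
import cv2,numpy as np
for n in("scene","top"):
    im=camera(n); cv2.imwrite(f"pics/{n}0.png",im[:,:,::-1]); c=get_calibration(n); print(n,c)
print(get_obs())
E
```

```text
scene {'vertical_fov': 56.42905008334318, 'cx': 256.4187652218507, 'cy': 194.2673255363453, 'R': array([[-0.136546  ,  0.99061727, -0.00571079],
       [ 0.76395051,  0.1016289 , -0.63722146],
       [-0.6306622 , -0.0913728 , -0.77065959]]), 't': array([ 0.05086836, -0.41478922,  1.27733533])}
top {'vertical_fov': 54.65652417869096, 'cx': 252.28088922111414, 'cy': 193.23271692333503, 'R': array([[-0.02767957, -0.99945545, -0.01796212],
       [-0.98962232,  0.02993303, -0.14054067],
       [ 0.1410018 ,  0.01388561, -0.98991196]]), 't': array([0.07309935, 0.61250981, 1.07257472])}
{'time_s': 0.1, 'q': array([ 1.00269443e+00,  1.81461617e-01,  1.60789041e+00, -1.86071988e-05,
        1.35381898e+00, -2.06329545e-01]), 'dq': array([ 0.0006217 , -0.00116382, -0.00052851,  0.000238  ,  0.000569  ,
        0.0001723 ]), 'joint_efforts': array([ 4.98045047e-04, -4.45883524e+01, -3.52235305e+01, -2.91102651e-04,
        4.23136895e-03,  3.04024445e-05]), 'eef_pos': array([0.20326044, 0.53737887, 0.24948562]), 'eef_rot': array([-2.89590190e-04,  1.79899329e-01,  9.83684710e-01, -7.34177302e-04]), 'wrist_force': array([-0.62331164,  0.0941506 , -0.6686918 ]), 'torque': array([ 0.01224809, -0.00071455, -0.01999232]), 'opening': 0.9983241992353815}
```

View pics/scene0.png

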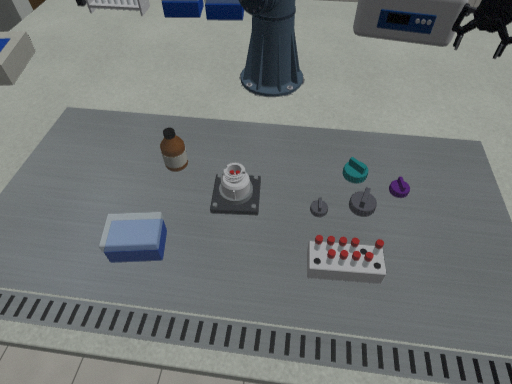

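View pics/top0.png

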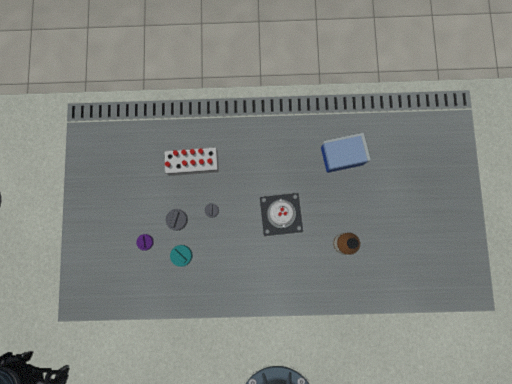

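The top view shows a large grey lid (177,219), a small grey one (211,210), a purple one (145,242) and a turquoise one (181,256). The large grey lid fits, because purple and turquoise are excluded and the larger of the rest is meant. The canister is at (281,213).

```bash
cat > h.py <<'E'
from bench import *
import cv2,numpy as np
def K(c):
    f=192/np.tan(np.radians(c["vertical_fov"])/2); return f,c["cx"],c["cy"]
def cast(n,uv,z):
    c=get_calibration(n); f,cx,cy=K(c); R,t=c["R"],c["t"]
    d=R.T@np.array([(uv[0]-cx)/f,(uv[1]-cy)/f,1]); o=-R.T@t
    return o+d*(z-o[2])/d[2]
def proj(n,X):
    c=get_calibration(n); f,cx,cy=K(c); p=c["R"]@np.asarray(X)+c["t"]
    return np.array([cx+f*p[0]/p[2],cy+f*p[1]/p[2]])
E
python3 - <<'E'
from h import *
a=cv2.imread("pics/top0.png"); b=cv2.imread("pics/scene0.png")
r=lambda i,x,y,w,h:cv2.resize(i[y:y+h,x:x+w],(400,300),interpolation=cv2.INTER_CUBIC)
cv2.imwrite("pics/crop0.png",np.vstack([np.hstack([r(a,152,194,68,51),r(a,247,188,68,51)]),np.hstack([r(b,324,178,68,51),r(b,202,161,68,51)])]))
print("lid",cast("top",(177,219),.024),"can",cast("top",(281,213),.1))
print(cast("scene",(362,200),.024),cast("scene",(235,169),.1))
for n,p in(("rack",(190,160)),("box",(346,153)),("bottle",(347,243))):print(n,cast("top",p,.08))
E
```

```text
lid [0.54502919 0.28662346 0.024     ] can [ 0.54750098 -0.02506028  0.1       ]
[0.54322613 0.28869471 0.024     ] [ 0.55084352 -0.02652208  0.1       ]
rack [0.71388804 0.23597141 0.08      ]
box [ 0.72027182 -0.2238034   0.08      ]
bottle [ 0.45840621 -0.21012163  0.08      ]
```

View pics/crop0.png

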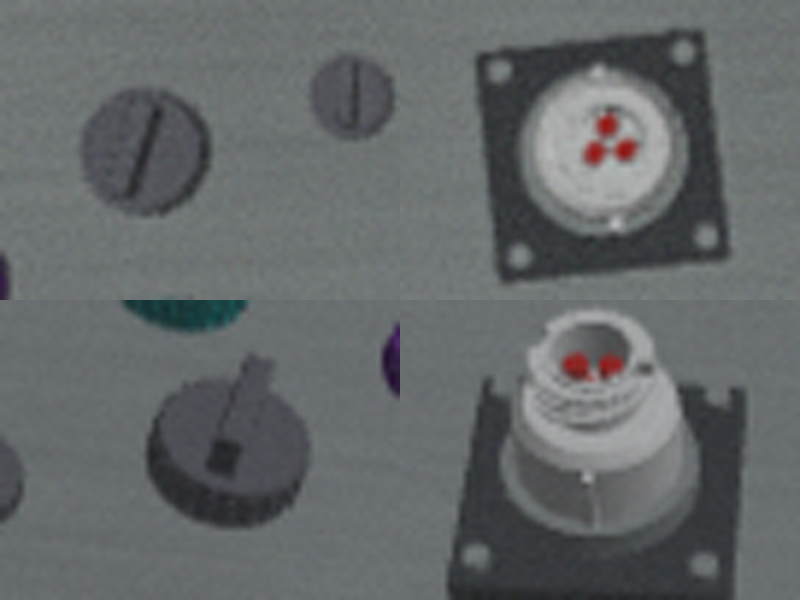

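Confirmed: the large grey lid sits at about (176,219) in top and (363,201) in scene, with its bar tilted. The ribs show as bright dots on the canister in the top crop. Next I refine both with masks.

Run:
```python
from h import *
a=cv2.imread("pics/top0.png"); b=cv2.imread("pics/scene0.png")
def blob(im,x,y,w,h,f,sc=6):
    g=cv2.resize(im[y:y+h,x:x+w],None,fx=sc,fy=sc,interpolation=cv2.INTER_CUBIC)
    m=f(cv2.GaussianBlur(g,(0,0),3).astype(int)).astype(np.uint8)
    m=cv2.morphologyEx(m,cv2.MORPH_CLOSE,np.ones((15,15)))
    c=max(cv2.findContours(m,0,2)[0],key=cv2.contourArea)
    return (cv2.convexHull(c).reshape(-1,2)+.5)/sc-.5+[x,y]
def q(n,name,hull,z):
    h=hull.astype(np.float32).reshape(-1,1,2)
    M=cv2.moments(h); cen=(M['m10']/M['m00'],M['m01']/M['m00']); r=cv2.boundingRect(np.round(h*10).astype(np.int32))
    bb=((r[0]+r[2]/2)/10,(r[1]+r[3]/2)/10)
    print(n,name,np.round(cen,2),np.array(r)/10,"cen",cast(n,cen,z)[:2].round(4),"bb",cast(n,bb,z)[:2].round(4)); return h
dark=lambda g:g.sum(2)<262
print(a[219,170],a[219,160],b[203,375],b[215,375])
q("top","lid",blob(a,160,202,34,34,dark),.012)
q("scene","lid",blob(b,345,190,37,30,dark),.012)
base=q("top","base",blob(a,252,186,58,56,lambda g:g.sum(2)<220),.012); print(cv2.minAreaRect(base))
q("top","white",blob(a,262,194,40,40,lambda g:g.min(2)>165),.1)
P=lambda X,Y,x0,y0:(x0+(X+.5)/5.88-.5,y0+(Y+.5)/5.88-.5)
e=[cast("top",P(*p,152,194),.036) for p in((157,107),(132,193))]; d=e[0]-e[1]
print("bar",np.degrees(np.arctan2(d[1],d[0])),np.linalg.norm(d),(e[0]+e[1])/2)
e=[cast("scene",P(*p,324,178),.036) for p in((258,72),(222,160))]; d=e[0]-e[1]
print("bar s",np.degrees(np.arctan2(d[1],d[0])),np.linalg.norm(d),(e[0]+e[1])/2)
e=[cast("top",P(*p,247,188),.07) for p in((198,72),(215,222))]; d=e[0]-e[1]
print("ribs",np.degrees(np.arctan2(d[1],d[0])),np.linalg.norm(d),(e[0]+e[1])/2)
```

```text
[85 79 78] [112 114 108] [81 75 74] [110 108 103]
top lid [176.71 219.37] [165.9 209.1  21.6  20.9] cen [0.5449 0.2901] bb [0.5443 0.2902]
scene lid [362.28 203.23] [348.1 189.6  27.9  26.9] cen [0.5436 0.292 ] bb [0.5431 0.2914]
top base [280.79 213.99] [259.8 192.9  42.4  42.4] cen [ 0.5521 -0.0297] bb [ 0.5517 -0.0304]
((280.87469482421875, 213.8854522705078), (39.13317108154297, 39.10356903076172), 83.8844985961914)
top white [280.98 212.2 ] [270.6 202.9  20.7  19.1] cen [ 0.5498 -0.0251] bb [ 0.5491 -0.025 ]
bar -16.319145910272198 0.045481703536574755 [0.54393493 0.28650974 0.036     ]
bar s 160.83305773265192 0.05310957307636927 [0.54353026 0.29199615 0.036     ]
ribs 4.224098408219226 0.0747864431684259 [ 0.55142242 -0.02899334  0.07      ]
```

```bash
cat >> h.py <<'E'
from scipy.spatial.transform import Rotation as Ro
def plan(xyz,yaw_y,obs=None):
    o=obs or get_obs(); w,x,y,z=o["eef_rot"]; R=Ro.from_quat([x,y,z,w])
    c,s=np.cos(np.radians(yaw_y)),np.sin(np.radians(yaw_y))
    G=np.array([[s,c,0],[-c,s,0],[0,0,-1]])  # columns x,y,z
    rv=(R.inv()*Ro.from_matrix(G)).as_rotvec()
    m=R.as_matrix(); print("t",o["time_s"],"pos",o["eef_pos"].round(4),"yaw",np.degrees(np.arctan2(m[1,1],m[0,1])).round(2),"q6",o["q"][5].round(2),"F",o["wrist_force"].round(1),"T",o["torque"].round(2),"op",round(o["opening"],3))
    print("shift cm",(R.inv().apply(np.array(xyz)-o["eef_pos"])*100).round(2),"rv",rv.round(3))
E
python3 -c "
from h import *
plan((.5445,.2905,.16),-107.5)"
```

```text
Traceback (most recent call last):
  File "h.py", line 17, in plan
    rv=(R.inv()*Ro.from_matrix(G)).as_rotvec()
                ~~~~~~~~~~~~~~^^^
  File "scipy/spatial/transform/_rotation.pyx", line 1143, in scipy.spatial.transform._rotation.Rotation.from_matrix
ValueError: Non-positive determinant (left-handed or null coordinate frame) in rotation matrix 0: [[-0.95371695 -0.3007058   0.        ]
 [ 0.3007058  -0.95371695  0.        ]
 [ 0.          0.         -1.        ]].
```

>>> apply_moves(
  moves=[
    [[-40.7,-11,5,0,0,1.2,0.6],[-40.7,-11,5,0,0,1.2,0.6],[-40.7,-11,5,0,0,1.2,0.6],[-40.7,-11,5,0,0,1.2,0.6],[-40.7,-11,5,0,0,1.2,0.6],[-40.7,-11,5,0,0,1.2,0.6],[-40.7,-11,5,0,0,1.2,0.6],[-40.7,-11,5,0,0,1.2,0.6]],
  ],
)

```text
time_s: 0.9
eef_pos: [0.5267, 0.3036, 0.2026]
eef_rot: [-0.0, 0.706, 0.708, -0.0]
wrist_force: [-0.5, 0.7, -0.5]
opening: 0.599
```

```bash
python3 -c "
from h import *
plan((.5445,.2905,.12),-107.5)"
```

```text
Traceback (most recent call last):
  File "h.py", line 17, in plan
    rv=(R.inv()*Ro.from_matrix(G)).as_rotvec()
                ~~~~~~~~~~~~~~^^^
  File "scipy/spatial/transform/_rotation.pyx", line 1143, in scipy.spatial.transform._rotation.Rotation.from_matrix
ValueError: Non-positive determinant (left-handed or null coordinate frame) in rotation matrix 0: [[-0.95371695 -0.3007058   0.        ]
 [ 0.3007058  -0.95371695  0.        ]
 [ 0.          0.         -1.        ]].
```

```bash
sed -i 's/\[\[s,c,0\],\[-c,s,0\]/[[-s,c,0],[c,s,0]/' h.py; python3 -c "
from h import *
plan((.5445,.2905,.15),-107.5)"
```

```text
t 0.9 pos [0.5267 0.3036 0.2026] yaw 0.15 q6 0.33 F [-0.5  0.7 -0.5] T [ 0.06  0.07 -0.03] op 0.599
shift cm [-1.31  1.78  5.26] rv [-0.000e+00  1.000e-03  1.879e+00]
```

>>> apply_moves(
  moves=[
    [[0,0,3,0,0,1.15,0.6],[0,0,3,0,0,1.15,0.6],[0,0,3,0,0,1.15,0.6],[0,0,3,0,0,1.15,0.6],[0,0,3,0,0,1.15,0.6],[0,0,3,0,0,1.15,0.6],[0,0,3,0,0,1.15,0.6],[0,0,3,0,0,1.15,0.6]],
  ],
)

```text
time_s: 1.7
eef_pos: [0.5251, 0.305, 0.1726]
eef_rot: [0.0, 0.978, 0.211, -0.001]
wrist_force: [0.3, 0.2, 0.0]
opening: 0.596
```

```bash
python3 -c "
from h import *
plan((.5445,.2905,.1),-107.5)"
```

```text
t 1.7 pos [0.5251 0.305  0.1726] yaw -65.69 q6 1.48 F [0.3 0.2 0. ] T [-0.02 -0.01 -0.04] op 0.596
shift cm [1.18 2.12 7.26] rv [0.    0.001 0.73 ]
```

>>> apply_moves(
  moves=[
    [[1.2,2.1,7.3,0,0,0.73,0.6],[1.2,2.1,7.3,0,0,0.73,0.6],[1.2,2.1,7.3,0,0,0.73,0.6],[1.2,2.1,7.3,0,0,0.73,0.6],[1.2,2.1,7.3,0,0,0.73,0.6],[1.2,2.1,7.3,0,0,0.73,0.6],[1.2,2.1,7.3,0,0,0.73,0.6],[1.2,2.1,7.3,0,0,0.73,0.6]],
  ],
)

```text
time_s: 2.5
eef_pos: [0.545, 0.2911, 0.1001]
eef_rot: [0.0, 0.989, -0.148, -0.0]
wrist_force: [0.1, 0.2, 0.3]
opening: 0.594
```

Run:
```python
from h import *
plan((.5445,.2905,.046),-107.5)
r=lambda i,x,y,w,h:cv2.resize(i[y:y+h,x:x+w,::-1],(400,300),interpolation=cv2.INTER_CUBIC)
cv2.imwrite("pics/ap.png",np.hstack([r(camera("scene"),324,168,80,60),r(camera("top"),140,190,80,60)]))
```

```text
t 2.5 pos [0.545  0.2911 0.1001] yaw -107.05 q6 2.17 F [0.1 0.2 0.3] T [-0.03  0.01 -0.  ] op 0.594
shift cm [-0.03  0.07  5.41] rv [0.    0.    0.008]
```

View pics/ap.png

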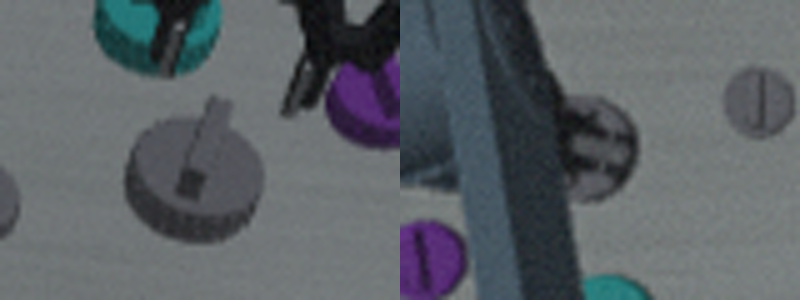

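The view shows the fingers (165,70) and (295,105) straddling the lid bar (205,148). I descend and grip.

>>> apply_moves(
  moves=[
    [[0,0,3,0,0,0,0.6],[0,0,5.4,0,0,0,0.6],[0,0,5.4,0,0,0,0.6],[0,0,5.4,0,0,0,0],[0,0,5.4,0,0,0,0],[0,0,5.4,0,0,0,0],[0,0,5.4,0,0,0,0],[0,0,5.4,0,0,0,0]],
  ],
)

```text
time_s: 3.4
eef_pos: [0.5465, 0.2915, 0.0481]
eef_rot: [-0.001, 0.989, -0.149, 0.002]
wrist_force: [0.2, 0.2, 6.2]
opening: 0.124
```

>>> apply_moves(
  moves=[
    [[0,0,0,0,0,0,0],[0,0,0,0,0,0,0],[0,0,-4,0,0,0,0],[0,0,-8,0,0,0,0],[0,0,-12,0,0,0,0],[0,0,-12,0,0,0,0],[0,0,-12,0,0,0,0]],
  ],
)

```text
time_s: 4.1
eef_pos: [0.5456, 0.2912, 0.1675]
eef_rot: [-0.001, 0.989, -0.149, 0.001]
wrist_force: [0.3, 0.1, -2.3]
opening: 0.126
```

Run:
```python
from h import *
plan((.551,-.028,.16),-85.6)
r=lambda i,x,y,w,h:cv2.resize(i[y:y+h,x:x+w,::-1],(400,300),interpolation=cv2.INTER_CUBIC)
cv2.imwrite("pics/lift.png",np.hstack([r(camera("scene"),324,138,80,60),r(camera("top"),130,190,80,60)]))
```

```text
t 4.1 pos [0.5456 0.2912 0.1675] yaw -107.2 q6 2.17 F [ 0.3  0.1 -2.3] T [-0.02  0.02 -0.04] op 0.126
shift cm [ 9.95 30.34  0.73] rv [-0.001 -0.002 -0.377]
```

View pics/lift.png

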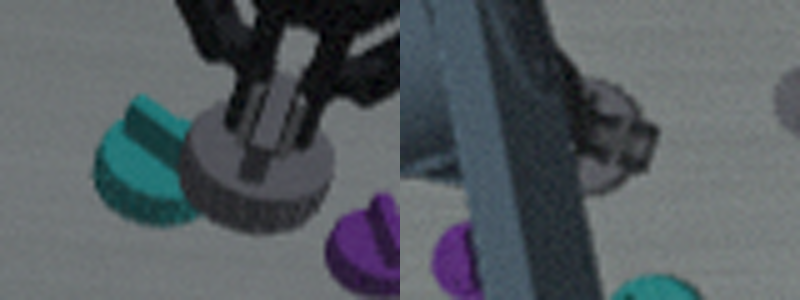

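Lid is held (bar gripped, opening 0.126 ≈ 11 mm) and centred in the fingers. Next, above the canister.

>>> apply_moves(
  moves=[
    [[10,30.3,-2.5,0,0,-0.377,0],[10,30.3,-2.5,0,0,-0.377,0],[10,30.3,-2.5,0,0,-0.377,0],[10,30.3,-2.5,0,0,-0.377,0],[10,30.3,-2.5,0,0,-0.377,0],[10,30.3,-2.5,0,0,-0.377,0],[10,30.3,-2.5,0,0,-0.377,0],[10,30.3,-2.5,0,0,-0.377,0]],
  ],
)

```text
time_s: 5.0
eef_pos: [0.5502, -0.0314, 0.1895]
eef_rot: [0.0, 0.999, 0.036, -0.001]
wrist_force: [0.7, 0.3, -1.6]
opening: 0.124
```

>>> apply_moves(
  moves=[
    [[0,0,0,0,0,0,0],[0,0,0,0,0,0,0]],
  ],
)

```text
time_s: 5.2
eef_pos: [0.5502, -0.0268, 0.1898]
eef_rot: [-0.001, 0.999, 0.039, -0.001]
wrist_force: [-0.7, 0.0, -1.7]
opening: 0.122
```

Run:
```python
from h import *
plan((.551,-.028,.16),-85.6)
s=camera("scene"); cv2.imwrite("pics/s1.png",s[:,:,::-1]); cv2.imwrite("pics/t1.png",camera("top")[:,:,::-1])
a=cv2.resize(s[138:218,196:276,::-1],(560,560),interpolation=cv2.INTER_CUBIC)
cv2.imwrite("pics/s1c.png",a)
o=get_obs()["eef_pos"]; th=np.linspace(0,2*np.pi,361)
def ring(c,z,r):
    p=np.array([proj("scene",(c[0]+r*np.cos(t),c[1]+r*np.sin(t),z)) for t in th]); p=(p-[196,138]+.5)*7-.5
    print(z,r,"L",p[:,0].min().round(),"R",p[:,0].max().round(),"T",p[:,1].min().round(),"B",p[:,1].max().round())
ring(o,o[2]-.048,.032);ring(o,o[2]-.024,.032);ring((.551,-.028),.1,.0245);ring((.551,-.028),.07,.036);ring((.551,-.028),.01,.036)
```

```text
t 5.2 pos [ 0.5502 -0.0268  0.1898] yaw -85.56 q6 1.23 F [-0.7  0.  -1.7] T [ 0.01 -0.01  0.01] op 0.122
shift cm [0.08 0.13 2.98] rv [-0.001  0.002  0.001]
0.14241866618372523 0.032 L 172.0 R 367.0 T 63.0 B 200.0
0.16641866618372522 0.032 L 165.0 R 365.0 T 9.0 B 147.0
0.1 0.0245 L 200.0 R 343.0 T 169.0 B 273.0
0.07 0.036 L 173.0 R 379.0 T 205.0 B 357.0
0.01 0.036 L 187.0 R 382.0 T 315.0 B 465.0
```

View pics/s1c.png

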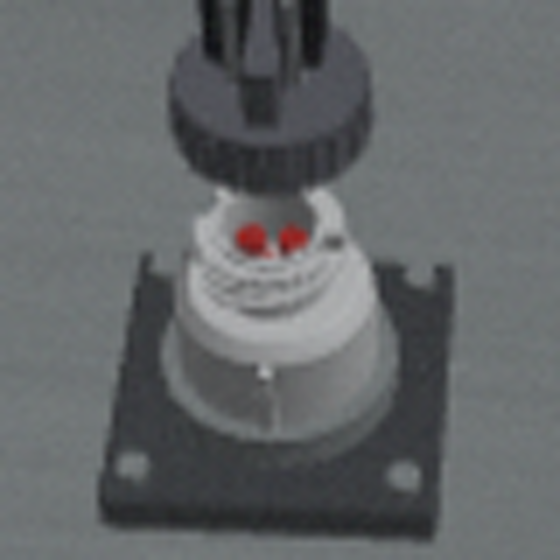

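Scene crop: the lid is held level, its skirt front at (271,192), and the mouth centre is about (270,230), with red tubes inside. I check the base bolts in both views for the canister axis.

Run:
```python
from h import *
print(cast("top",(280.9,213.7),.02),cast("scene",(235.0,190.05),.02))
px=lambda X,Y:(196+(X+.5)/7-.5,138+(Y+.5)/7-.5)
print("skirt front",cast("scene",px(271,192),.1418),"expect x",.5502+.032)
print("rim back/front r",cast("scene",px(270,173),.1),cast("scene",px(270,264),.1), "rim LR",cast("scene",px(197,228),.1),cast("scene",px(343,228),.1))
P=lambda X,Y:(247+(X+.5)/5.88-.5,188+(Y+.5)/5.88-.5)
b=[cast("top",P(*p),.02)[:2] for p in((98,70),(284,52),(119,256),(306,237))]
for i,j in((0,2),(1,3)):
    d=b[i]-b[j];print(np.degrees(np.arctan2(d[1],d[0])))
for i,j in((0,1),(2,3)):
    d=b[i]-b[j];print(np.degrees(np.arctan2(-d[0],d[1])))
```

```text
[ 0.55228207 -0.02962251  0.02      ] [ 0.54958957 -0.03095337  0.02      ]
skirt front [ 0.57780659 -0.02118453  0.1418    ] expect x 0.5822
rim back/front r [ 0.52895542 -0.03250889  0.1       ] [ 0.57120305 -0.02496798  0.1       ] rim LR [ 0.55807436 -0.05255275  0.1       ] [ 0.55154951 -0.00324616  0.1       ]
4.568197354553859
4.2118351518002815
3.8555426766261274
4.149660427342952
```

>>> apply_moves(
  moves=[
    [[0.3,0.35,0,0,0,0,0],[0.3,0.35,2,0,0,0,0],[0.3,0.35,3.5,0,0,0,0],[0.3,0.35,3.8,0,0,0,0],[0.3,0.35,3.8,0,0,0,0]],
  ],
)

```text
time_s: 5.8
eef_pos: [0.5537, -0.0308, 0.1523]
eef_rot: [-0.0, 0.999, 0.039, -0.001]
wrist_force: [-0.5, 0.6, -0.7]
opening: 0.127
```

>>> apply_moves(
  moves=[
    [[0,0,0.2,0,0,0,0],[0,0,0.4,0,0,0,0],[0,0,0.5,0,0,0,0],[0,0,0.6,0,0,0,0],[0,0,0.6,0,0,0,0]],
  ],
)

```text
time_s: 6.3
eef_pos: [0.5543, -0.0313, 0.1472]
eef_rot: [0.0, 0.999, 0.038, 0.0]
wrist_force: [-0.1, 0.4, -1.0]
opening: 0.124
```

Run:
```python
from h import *
plan((.5537,-.030,.141),-85.7)
s=camera("scene"); cv2.imwrite("pics/s2.png",cv2.resize(s[138:218,196:276,::-1],(560,560),interpolation=cv2.INTER_CUBIC))
```

```text
t 6.3 pos [ 0.5543 -0.0313  0.1472] yaw -85.6 q6 1.22 F [-0.1  0.4 -1. ] T [ 0.02 -0.02  0.04] op 0.124
shift cm [-0.05 -0.13  0.62] rv [ 0.    -0.     0.002]
```

View pics/s2.png

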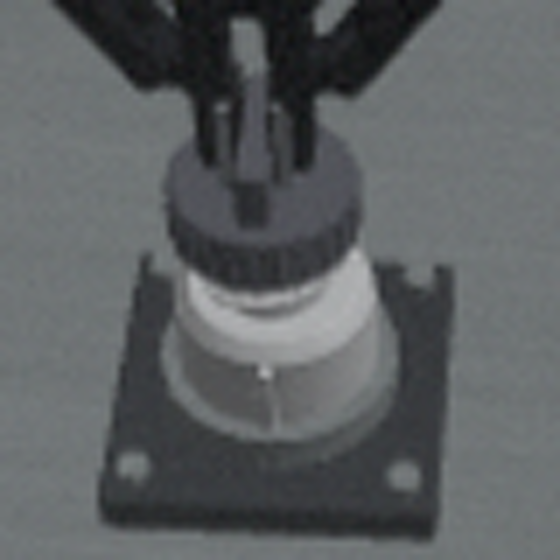

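Scene crop: the lid spans columns 166–362 (centre 264), about 1.5 mm to the left of the canister axis (269). I shift it right and lower it.

>>> apply_moves(
  moves=[
    [[0,-0.15,0,0,0,0,0],[0,-0.15,0,0,0,0,0],[0,-0.15,0.1,0,0,0,0],[0,-0.15,0.2,0,0,0,0],[0,-0.15,0.3,0,0,0,0],[0,-0.15,0.3,0,0,0,0]],
  ],
)

```text
time_s: 6.95
eef_pos: [0.5541, -0.0297, 0.1439]
eef_rot: [-0.0, 0.999, 0.038, -0.0]
wrist_force: [0.2, 0.2, -2.5]
opening: 0.122
```

```bash
python3 -c "
from h import *
plan((.554,-.030,.141),-85.7)"
```

```text
t 6.95 pos [ 0.5541 -0.0297  0.1439] yaw -85.6 q6 1.23 F [ 0.2  0.2 -2.5] T [-0.01 -0.05  0.02] op 0.122
shift cm [-0.01  0.03  0.29] rv [-0.     0.     0.002]
```

>>> apply_moves(
  moves=[
    [[0,0,0.1,0,0,0,0],[0,0,0.2,0,0,0,0],[0,0,0.3,0,0,0,0],[0,0,0.3,0,0,0,0],[0,0,0.3,0,0,0,0]],
  ],
)

```text
time_s: 7.45
eef_pos: [0.5542, -0.0298, 0.1412]
eef_rot: [-0.0, 0.999, 0.038, -0.0]
wrist_force: [-0.1, -0.6, -2.0]
opening: 0.12
```

>>> apply_moves(
  moves=[
    [[0,0,0.05,0,0,0,0],[0,0,0.1,0,0,0,0],[0,0,0.1,0,0,0,0]],
  ],
)

```text
time_s: 7.75
eef_pos: [0.5543, -0.0298, 0.1409]
eef_rot: [0.0, 0.999, 0.038, 0.0]
wrist_force: [-2.7, 0.8, 6.1]
opening: 0.124
```

```bash
python3 -c "
from h import *
plan((.554,-.030,.141),-85.7)"
```

```text
t 7.75 pos [ 0.5543 -0.0298  0.1409] yaw -85.6 q6 1.23 F [-2.7  0.8  6.1] T [ 0.07  0.49 -0.01] op 0.124
shift cm [-0.03  0.02 -0.01] rv [ 0.    -0.     0.002]
```

Contact came at TCP z = 0.141, which matches resting on the thread. A side force of −2.7 N in x suggests nudging −x a little.

>>> apply_moves(
  moves=[
    [[-0.05,0,0,0,0,0,0],[-0.1,0,0,0,0,0,0],[-0.1,0,0,0,0,0,0]],
  ],
)

```text
time_s: 8.05
eef_pos: [0.5541, -0.0298, 0.141]
eef_rot: [0.0, 0.999, 0.038, 0.001]
wrist_force: [1.6, 1.0, 6.2]
opening: 0.126
```

Run:
```python
from h import *
plan((.554,-.030,.141),-85.7)
s=camera("scene"); cv2.imwrite("pics/s3.png",cv2.resize(s[138:218,196:276,::-1],(560,560),interpolation=cv2.INTER_CUBIC))
```

```text
t 8.05 pos [ 0.5541 -0.0298  0.141 ] yaw -85.6 q6 1.23 F [1.6 1.  6.2] T [ 0.32 -0.14 -0.02] op 0.126
shift cm [-0.01  0.02  0.  ] rv [ 0.    -0.002  0.002]
```

View pics/s3.png

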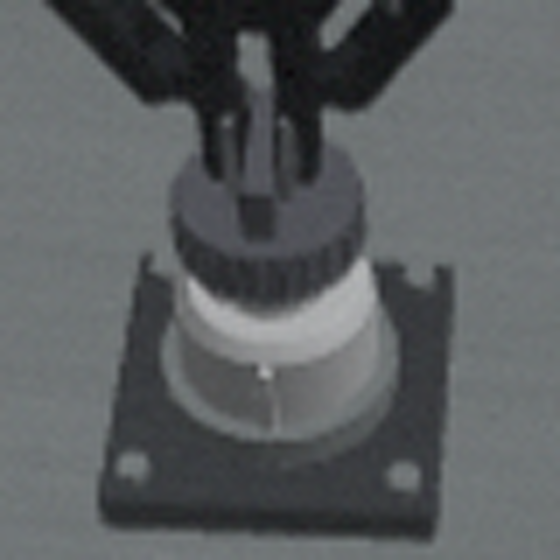

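Scene crop: the lid sits level on the neck, centre column 268, aligned with the rib at (265,372). Step 1 looks met. Now I turn it back about the lid axis, starting with 20°.

>>> apply_moves(
  moves=[
    [[0.05,0,0,0,0,0,0],[0.05,-0.02,0,0,0,-0.07,0],[0.04,-0.04,0,0,0,-0.14,0],[0.04,-0.05,0,0,0,-0.21,0],[0.04,-0.07,0,0,0,-0.28,0],[0.03,-0.09,0,0,0,-0.35,0],[0.03,-0.09,0,0,0,-0.35,0]],
  ],
)

```text
time_s: 8.8
eef_pos: [0.5541, -0.0292, 0.141]
eef_rot: [0.001, 0.977, 0.213, 0.001]
wrist_force: [0.2, 0.6, 5.8]
opening: 0.128
```

```bash
python3 -c "
from h import *
plan((.554,-.030,.141),-85.7)"
```

```text
t 8.8 pos [ 0.5541 -0.0292  0.141 ] yaw -65.43 q6 0.88 F [0.2 0.6 5.8] T [ 0.12 -0.02  0.09] op 0.128
shift cm [-0.05  0.07 -0.  ] rv [ 0.001 -0.001  0.354]
```

>>> apply_moves(
  moves=[
    [[0,-0.01,0,0,0,-0.04,0],[0,-0.02,0,0,0,-0.08,0],[0,-0.02,0,0,0,-0.08,0]],
  ],
)

```text
time_s: 9.1
eef_pos: [0.554, -0.029, 0.1409]
eef_rot: [0.001, 0.968, 0.251, 0.001]
wrist_force: [-0.4, -0.1, 6.7]
opening: 0.118
```

>>> apply_moves(
  moves=[
    [[0,-0.01,0,0,0,-0.04,0],[0,-0.02,0,0,0,-0.08,0],[0,-0.02,0,0,0,-0.08,0]],
  ],
)

```text
time_s: 9.4
eef_pos: [0.5539, -0.0288, 0.141]
eef_rot: [0.001, 0.957, 0.29, 0.001]
wrist_force: [-0.5, 0.1, 6.1]
opening: 0.126
```

>>> apply_moves(
  moves=[
    [[0,-0.01,0,0,0,-0.04,0],[0,-0.02,0,0,0,-0.08,0],[0,-0.02,0,0,0,-0.08,0]],
  ],
)

```text
time_s: 9.7
eef_pos: [0.5538, -0.0287, 0.1409]
eef_rot: [0.001, 0.945, 0.328, 0.001]
wrist_force: [-0.6, 0.6, 5.7]
opening: 0.124
```

>>> apply_moves(
  moves=[
    [[0,-0.01,0,0,0,-0.04,0],[0,-0.02,0,0,0,-0.08,0],[0,-0.02,0,0,0,-0.08,0]],
  ],
)

```text
time_s: 10.0
eef_pos: [0.5537, -0.0285, 0.1409]
eef_rot: [0.001, 0.931, 0.365, 0.001]
wrist_force: [-0.6, 1.2, 5.9]
opening: 0.124
```

>>> apply_moves(
  moves=[
    [[0,-0.01,0,0,0,-0.04,0],[0,-0.02,0,0,0,-0.08,0],[0,-0.02,0,0,0,-0.08,0]],
  ],
)

```text
time_s: 10.3
eef_pos: [0.5535, -0.0284, 0.141]
eef_rot: [0.001, 0.916, 0.402, 0.001]
wrist_force: [0.5, 0.6, 6.2]
opening: 0.118
```

>>> apply_moves(
  moves=[
    [[0,-0.01,0,0,0,-0.04,0],[0,-0.02,0,0,0,-0.08,0],[0,-0.02,0,0,0,-0.08,0]],
  ],
)

```text
time_s: 10.6
eef_pos: [0.5534, -0.0283, 0.141]
eef_rot: [0.001, 0.899, 0.439, 0.001]
wrist_force: [-0.1, 0.3, 6.2]
opening: 0.122
```

>>> apply_moves(
  moves=[
    [[0,-0.01,0,0,0,-0.04,0],[0,-0.02,0,0,0,-0.08,0],[0,-0.02,0,0,0,-0.08,0]],
  ],
)

```text
time_s: 10.9
eef_pos: [0.5532, -0.0281, 0.1409]
eef_rot: [0.001, 0.88, 0.474, 0.001]
wrist_force: [0.4, 1.1, 6.2]
opening: 0.121
```

>>> apply_moves(
  moves=[
    [[0,-0.01,0,0,0,-0.04,0],[0,-0.02,0,0,0,-0.08,0],[0,-0.02,0,0,0,-0.08,0]],
  ],
)

```text
time_s: 11.2
eef_pos: [0.553, -0.0281, 0.1409]
eef_rot: [0.001, 0.861, 0.509, 0.0]
wrist_force: [0.2, -0.4, 5.9]
opening: 0.124
```

>>> apply_moves(
  moves=[
    [[0,-0.01,0,0,0,-0.04,0],[0,-0.02,0,0,0,-0.08,0],[0,-0.02,0,0,0,-0.08,0]],
  ],
)

```text
time_s: 11.5
eef_pos: [0.5528, -0.0279, 0.1408]
eef_rot: [0.001, 0.84, 0.543, 0.0]
wrist_force: [0.5, 0.4, 5.6]
opening: 0.125
```

>>> apply_moves(
  moves=[
    [[0,-0.01,0,0,0,-0.04,0],[0,-0.02,0,0,0,-0.08,0],[0,-0.02,0,0,0,-0.08,0]],
  ],
)

```text
time_s: 11.8
eef_pos: [0.552, -0.0275, 0.1404]
eef_rot: [-0.0, 0.817, 0.576, -0.0]
wrist_force: [-0.5, 1.1, 3.9]
opening: 0.126
```

Force fell and z sank 0.4 mm at about 66°. I continue in small steps, following down.

>>> apply_moves(
  moves=[
    [[0,0,0.05,0,0,0,0],[0,-0.01,0.05,0,0,-0.04,0],[0,-0.01,0.05,0,0,-0.04,0]],
  ],
)

```text
time_s: 12.1
eef_pos: [0.552, -0.0277, 0.1394]
eef_rot: [0.0, 0.806, 0.592, -0.0]
wrist_force: [2.1, -0.5, -1.2]
opening: 0.133
```

```bash
python3 -c "
from h import *
plan((.554,-.030,.141),-85.7)"
```

```text
t 12.1 pos [ 0.552  -0.0277  0.1394] yaw -17.4 q6 0.04 F [ 2.1 -0.5 -1.2] T [-0.13 -0.32  0.05] op 0.133
shift cm [-0.16  0.26 -0.16] rv [0.    0.    1.192]
```

Now it is unsupported, so the lid is over the gap. I lower it.

>>> apply_moves(
  moves=[
    [[0,0,0.1,0,0,0,0],[0,0,0.2,0,0,0,0],[0,0,0.3,0,0,0,0],[0,0,0.3,0,0,0,0]],
  ],
)

```text
time_s: 12.5
eef_pos: [0.5514, -0.0274, 0.136]
eef_rot: [-0.001, 0.806, 0.592, -0.0]
wrist_force: [0.5, -1.7, -3.5]
opening: 0.126
```

>>> apply_moves(
  moves=[
    [[0,0,0.1,0,0,0,0],[0,0,0.2,0,0,0,0],[0,0,0.3,0,0,0,0],[0,0,0.3,0,0,0,0]],
  ],
)

```text
time_s: 12.9
eef_pos: [0.5517, -0.0274, 0.1334]
eef_rot: [-0.0, 0.806, 0.592, -0.0]
wrist_force: [0.8, -0.1, -1.4]
opening: 0.12
```

```bash
python3 -c "
from h import *
plan((.554,-.030,.133),-17.4)"
```

```text
t 12.9 pos [ 0.5517 -0.0274  0.1334] yaw -17.42 q6 0.04 F [ 0.8 -0.1 -1.4] T [-0.07  0.04 -0.09] op 0.12
shift cm [-0.18  0.3   0.04] rv [-0.001 -0.    -0.   ]
```

>>> apply_moves(
  moves=[
    [[0,0,0.05,0,0,0,0],[0,0,0.1,0,0,0,0],[0,0,0.1,0,0,0,0]],
  ],
)

```text
time_s: 13.2
eef_pos: [0.5521, -0.0274, 0.133]
eef_rot: [0.0, 0.806, 0.592, 0.0]
wrist_force: [-1.1, 1.0, 1.7]
opening: 0.12
```

```bash
python3 -c "
from h import *
plan((.554,-.030,.133),-17.4)"
```

```text
t 13.2 pos [ 0.5521 -0.0274  0.133 ] yaw -17.41 q6 0.04 F [-1.1  1.   1.7] T [0.08 0.14 0.05] op 0.12
shift cm [-0.19  0.26 -0.  ] rv [ 0. -0. -0.]
```

Dropped in, with the bar about 21 mm above the mouth. Now clockwise.

>>> apply_moves(
  moves=[
    [[0,0.02,0.02,0,0,0.07,0],[0,0.04,0.02,0,0,0.14,0],[0,0.05,0.02,0,0,0.21,0],[-0.01,0.07,0.02,0,0,0.28,0],[-0.01,0.07,0.02,0,0,0.28,0]],
  ],
)

```text
time_s: 13.7
eef_pos: [0.553, -0.0279, 0.1329]
eef_rot: [0.0, 0.881, 0.473, 0.0]
wrist_force: [0.2, -0.1, 1.3]
opening: 0.125
```

```bash
python3 -c "
from h import *
plan((.554,-.030,.133),-17.4)"
```

```text
t 13.7 pos [ 0.553  -0.0279  0.1329] yaw -33.5 q6 0.32 F [ 0.2 -0.1  1.3] T [-0.02 -0.   -0.04] op 0.125
shift cm [-0.12  0.2  -0.01] rv [ 0.001 -0.    -0.281]
```

>>> apply_moves(
  moves=[
    [[0,0.02,0.02,0,0,0.07,0],[0,0.04,0.04,0,0,0.14,0],[0,0.05,0.06,0,0,0.21,0],[-0.01,0.07,0.09,0,0,0.28,0],[-0.01,0.07,0.09,0,0,0.28,0]],
  ],
)

```text
time_s: 14.2
eef_pos: [0.5535, -0.0284, 0.1319]
eef_rot: [0.0, 0.938, 0.347, 0.0]
wrist_force: [0.6, -0.4, 2.4]
opening: 0.123
```

```bash
python3 -c "
from h import *
plan((.554,-.030,.133),-17.4)"
```

```text
t 14.2 pos [ 0.5535 -0.0284  0.1319] yaw -49.44 q6 0.6 F [ 0.6 -0.4  2.4] T [-0.03 -0.09 -0.07] op 0.123
shift cm [-0.07  0.16 -0.11] rv [ 0.001 -0.    -0.559]
```

>>> apply_moves(
  moves=[
    [[0,0.02,0.03,0,0,0.07,0],[0,0.04,0.06,0,0,0.14,0],[0,0.05,0.09,0,0,0.21,0],[-0.01,0.07,0.12,0,0,0.28,0],[-0.01,0.07,0.12,0,0,0.28,0]],
  ],
)

```text
time_s: 14.7
eef_pos: [0.5539, -0.029, 0.1308]
eef_rot: [0.0, 0.977, 0.213, 0.0]
wrist_force: [0.2, 0.5, 2.7]
opening: 0.125
```

>>> apply_moves(
  moves=[
    [[0,0.02,0.03,0,0,0.07,0],[0,0.04,0.06,0,0,0.14,0],[0,0.05,0.09,0,0,0.21,0],[-0.01,0.07,0.11,0,0,0.28,0],[-0.01,0.07,0.11,0,0,0.28,0]],
  ],
)

```text
time_s: 15.2
eef_pos: [0.5541, -0.0297, 0.1297]
eef_rot: [0.0, 0.997, 0.075, 0.0]
wrist_force: [-0.5, -0.2, 3.0]
opening: 0.122
```

```bash
python3 -c "
from h import *
plan((.554,-.030,.133),-17.4)"
```

```text
t 15.2 pos [ 0.5541 -0.0297  0.1297] yaw -81.43 q6 1.15 F [-0.5 -0.2  3. ] T [-0.06 -0.08 -0.04] op 0.122
shift cm [-0.01  0.03 -0.33] rv [ 1.000e-03 -1.000e-03 -1.118e+00]
```

>>> apply_moves(
  moves=[
    [[0,0.02,0.03,0,0,0.07,0],[0,0.04,0.06,0,0,0.14,0],[0,0.05,0.09,0,0,0.21,0],[0,0.05,0.09,0,0,0.21,0]],
  ],
)

```text
time_s: 15.6
eef_pos: [0.5541, -0.0302, 0.1288]
eef_rot: [0.0, 1.0, -0.03, 0.0]
wrist_force: [0.9, 0.9, 3.2]
opening: 0.122
```

>>> apply_moves(
  moves=[
    [[0,0.02,0.03,0,0,0.07,0],[0,0.04,0.05,0,0,0.14,0],[0,0.04,0.05,0,0,0.14,0]],
  ],
)

```text
time_s: 15.9
eef_pos: [0.554, -0.0306, 0.1282]
eef_rot: [0.0, 0.995, -0.1, 0.0]
wrist_force: [0.9, -0.3, 4.8]
opening: 0.123
```

```bash
python3 -c "
from h import *
plan((.554,-.030,.133),-17.4)"
```

```text
t 15.9 pos [ 0.554  -0.0306  0.1282] yaw -101.45 q6 1.5 F [ 0.9 -0.3  4.8] T [ 0.02 -0.02 -0.1 ] op 0.123
shift cm [-0.01 -0.06 -0.48] rv [ 1.000e-03 -0.000e+00 -1.467e+00]
```

>>> apply_moves(
  moves=[
    [[0,0.01,0.02,0,0,0.05,0],[0,0.02,0.04,0,0,0.1,0],[0,0.02,0.04,0,0,0.1,0]],
  ],
)

```text
time_s: 16.2
eef_pos: [0.5541, -0.0307, 0.128]
eef_rot: [0.0, 0.989, -0.149, 0.0]
wrist_force: [0.4, 0.8, 5.6]
opening: 0.124
```

```bash
python3 -c "
from h import *
plan((.554,-.030,.133),-17.4)"
```

```text
t 16.2 pos [ 0.5541 -0.0307  0.128 ] yaw -107.14 q6 1.6 F [0.4 0.8 5.6] T [ 0.03 -0.05 -0.04] op 0.124
shift cm [-0.02 -0.06 -0.5 ] rv [ 1.000e-03 -1.000e-03 -1.566e+00]
```

>>> apply_moves(
  moves=[
    [[0,0.01,0,0,0,0.05,0],[0,0.03,0,0,0,0.12,0],[0,0.03,0,0,0,0.12,0]],
  ],
)

```text
time_s: 16.5
eef_pos: [0.554, -0.0309, 0.128]
eef_rot: [-0.0, 0.978, -0.208, 0.001]
wrist_force: [0.5, 0.5, 3.9]
opening: 0.124
```

```bash
python3 -c "
from h import *
plan((.554,-.030,.133),-17.4)"
```

```text
t 16.5 pos [ 0.554  -0.0309  0.128 ] yaw -114.05 q6 1.72 F [0.5 0.5 3.9] T [ 0.02 -0.02 -0.05] op 0.124
shift cm [-0.04 -0.08 -0.5 ] rv [ 1.000e-03 -1.000e-03 -1.687e+00]
```

>>> apply_moves(
  moves=[
    [[0,0.01,0.01,0,0,0.04,0],[0,0.02,0.01,0,0,0.09,0],[0,0.02,0.01,0,0,0.09,0]],
  ],
)

```text
time_s: 16.8
eef_pos: [0.554, -0.0312, 0.128]
eef_rot: [0.0, 0.968, -0.252, 0.001]
wrist_force: [-0.8, 1.0, 5.7]
opening: 0.122
```

```bash
python3 -c "
from h import *
plan((.554,-.030,.133),-17.4)"
```

```text
t 16.8 pos [ 0.554  -0.0312  0.128 ] yaw -119.17 q6 1.81 F [-0.8  1.   5.7] T [ 0.04  0.   -0.05] op 0.122
shift cm [-0.06 -0.1  -0.5 ] rv [ 1.000e-03 -1.000e-03 -1.776e+00]
```

>>> apply_moves(
  moves=[
    [[0,0.01,0,0,0,0.03,0],[0,0.02,0,0,0,0.07,0],[0,0.02,0,0,0,0.07,0]],
  ],
)

```text
time_s: 17.1
eef_pos: [0.554, -0.0314, 0.128]
eef_rot: [-0.0, 0.958, -0.285, 0.001]
wrist_force: [0.3, 0.7, 5.4]
opening: 0.124
```

```bash
python3 -c "
from h import *
plan((.554,-.030,.133),-17.4)"
```

```text
t 17.1 pos [ 0.554  -0.0314  0.128 ] yaw -123.17 q6 1.88 F [0.3 0.7 5.4] T [ 0.02 -0.1  -0.02] op 0.124
shift cm [-0.07 -0.12 -0.5 ] rv [ 1.000e-03 -1.000e-03 -1.846e+00]
```

Home: z has been constant for 15° of turn. I release and retreat.

>>> apply_moves(
  moves=[
    [[0,0,-0.05,0,0,0,0.3],[0,0,-0.05,0,0,0,0.5],[0,0,-0.05,0,0,0,0.5],[0,0,-0.05,0,0,0,0.5],[0,0,-2,0,0,0,0.5],[0,0,-5,0,0,0,0.5],[0,0,-9,0,0,0,0.5],[0,0,-12,0,0,0,0.5]],
  ],
)

```text
time_s: 17.9
eef_pos: [0.5537, -0.0313, 0.2494]
eef_rot: [0.0, 0.958, -0.287, 0.001]
wrist_force: [0.1, -0.7, -1.1]
opening: 0.5
```

>>> apply_moves(
  moves=[
    [[0,0,0,0,0,0,0.5],[0,0,0,0,0,0,0.5],[0,0,0,0,0,0,0.5]],
  ],
)

```text
time_s: 18.2
eef_pos: [0.5525, -0.031, 0.2458]
eef_rot: [0.0, 0.958, -0.287, -0.001]
wrist_force: [0.3, 0.8, -1.1]
opening: 0.503
```

Run:
```python
from h import *
plan((.554,-.030,.133),-17.4)
s=camera("scene"); cv2.imwrite("pics/s4.png",cv2.resize(s[138:218,196:276,::-1],(560,560),interpolation=cv2.INTER_CUBIC))
```

```text
t 18.2 pos [ 0.5525 -0.031   0.2458] yaw -123.4 q6 1.88 F [ 0.3  0.8 -1.1] T [-0.   -0.02 -0.02] op 0.503
shift cm [ 0.09 -0.18 11.28] rv [-0.002  0.003 -1.85 ]
```

View pics/s4.png

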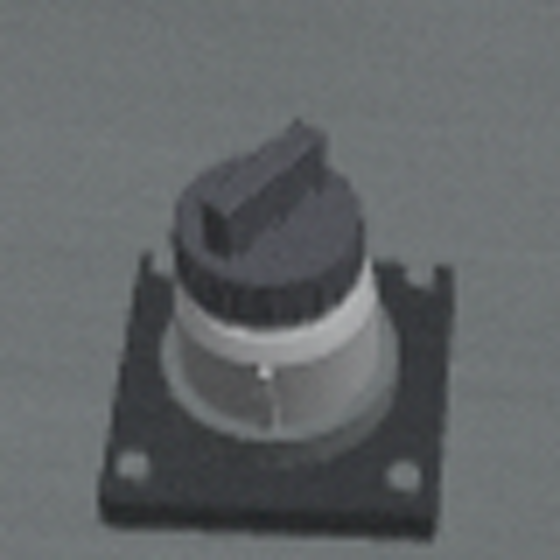

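The lid sits level and centred (columns 174–367, skirt front at row 328) and the fingers are clear of it. I hand in.

```bash
python3 -c "
from bench import *
print(hand_in())"
```

```text
the job is handed in; nothing more can be done
None
```

The lid is screwed fully home on the canister and let go, and I handed the job in at about 18 s of the 58 s allowed. `hand_in` gives no verdict, so success rests on my own checks below.

- **Placing:** I gripped the large grey lid by its bar and set it level on the thread, with the bar within about 1° of the ribs. It made contact at 29 mm bar height with about 8 N of pressure.
- **Drop:** I turned it back about 68° with light pressure until it dropped 8 mm, which put the bar about 21 mm above the mouth.
- **Screwing down:** I turned it clockwise about 106°. The bar sank to about 16.0 mm and stayed there over the last 15° of turn. The wrist force stayed under 7 N and the torque about the turning axis was at most 0.1 N·m in the readings.
- **Final state:** The last picture shows the lid level and centred, with the fingers clear and the wrist reading near zero.

- **Unconfirmed:**
  - The bar heights come from the arm's position at the grip, not from a direct measurement of the lid.
  - The two cameras disagreed by 1–3 mm on the canister position; I resolved that by comparing the lid and canister in the same view, then by touch.
  - I did not turn the lid as far as the binding point, which the task does not require.
  - I did not re-check the bottle, rack and tip box in a picture afterwards, but the arm's path kept well away from them.

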